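Open the egg steamer and hold up the egg tray

ROBOT

A 6-joint arm with a two-finger parallel gripper is mounted at the origin on the work surface. World frame = base frame: x ahead of the robot, y to its left, z up, the work surface at z = 0. Lengths are in m, angles in rad, forces in N, time in s.
With the tool pointing down it reaches from about 0.3 to 0.875 m from the base axis. Payload 6.4 kg.
Tool frame: the origin (TCP) lies at the very end of the fingers, on their centre line; the grasp point (between the pads) lies 19 mm behind it; z points along the fingers, x is the direction in which the jaws open and shut, and the axes are right-handed (so a half turn about z gives the same grasp; the last joint's range is limited). The gripper opens to 88 mm and grips with 3 to 60 N. Pads are 18 mm wide; open, the fingers measure 123 mm over their backs; the gripper's body (75 mm by 187 mm) begins 45 mm behind the grasp point.
Start: joints at [1.052, 0.181, 1.607, -0, 1.354, -0.206], TCP at [0.177, 0.547, 0.239] pointing down, gripper open.
Joint ranges: [-2.99, 2.99], [-0.89, 2.07], [0.3, 2.58], [-1.14, 4.28], [0, 2.63], [-3.12, 3.12]. Speed limits (rad/s): [2.57, 2.57, 3.01, 3.14, 3.14, 3.14].

INTERFACE

Orientations are given as [roll, pitch, yaw] about the fixed x, y, z axes, in that order (R = Rz(yaw) Ry(pitch) Rx(roll)).
In Python, from bench import bot gives the robot as it stands. Calls block until the motion is done:
- bot.goto(position, orientation): joint-space move of the TCP to a pose.
- bot.move_straight(position, rotation=None, max_speed=0.15, max_force=None): straight line of the TCP; rotation=None keeps the orientation; max_speed is the mean speed in m/s. With max_force (N) it stops when the force on the tool has changed by that much, and returns True; else False.
- bot.move_j(angles): joint-space move.
- bot.set_gripper(opening): finger opening in m; the grip force is fixed at half the most; returns when the fingers have stopped.
- bot.pause(seconds).
- bot.ik(position, orientation): joint angles nearest the present ones, or None.
- bot.get_state(): the state.
- bot.capture(name): name is "scene" or "top" or "wrist"; returns a dict with "color" (400x640x3 uint8, red, green, blue), "mtx" (3x3 intrinsics, pixels), "k1" (the pictures are not rectified: a ray, as slopes to the right and down, at radius r is drawn at 1 + k1 r^2 times it, then the intrinsics apply), "view" (4x4, takes a point from world to camera coordinates). Camera axes: x right, y down, z forward; pixel columns grow to the right and rows downward; lengths in m; the calibration is good to about 2 mm. A picture is of the moment at which its call begins. There is no depth.
A pose or a line that the arm cannot do raises bot.MotionError and nothing moves.
- bot.sign_off(): hands the job in, once; it reports no verdict.
Trained networks look in a picture, given as the dict that the camera call returned (one of the last four; its "shot" number tells which), for a name from the list of things; names that differ only in an ending like _2 or _b are one class to them, and where a whole thing is asked for, a point or a joint stands for the part that bears it (a point fixed in the world has none). Each returns a list of dicts, best first, with "p" (0 to 1); they miss things now and then, are a little off and sometimes report something else, mostly with a low value. They report only what shows in the picture. A call takes as long as a camera call. They do not tell look-alikes from the thing itself.
- bot.search_frame(query, picture): "position" ([column, row] in pixels, amid what is visible of it).
- bot.pinpoint(query, picture): "position" ([column, row] in pixels: a listed point, or the origin of a listed thing).
The state is a dict: "t": time; "joint_positions": joint angles; "joint_vel": joint speeds; "joint_torque": joint torques, N m; "position": TCP position; "eef_rot": TCP orientation; "contact_force": force on the tool from outside, world axes, zero at the start; "moment": the same for the moment, N m; "gripper_width": finger opening in m.
Only numpy, scipy, OpenCV 4.12 (cv2) and the standard library are available. Lean on these libraries where they do the work, as an engineer would, in place of code of your own. Each camera call takes 0.05 s, during which the arm holds its last target.

TASK

Take the knobbed lid off the egg steamer and set it down flat, without dropping it, in the middle of the round cork mat, and let go of it. Then grip the egg tray, which has a bar on its stem to hold it by, and lift it with all four eggs until its underside is about 5 cm above the steamer's rim, and finish while still holding it there, level and still, over the steamer, for the cook to take the eggs. Leave the steamer standing where it is and do not disturb the other things on the table.

Things in the scene. Friction and masses are not known exactly. Their poses are not given: they have to be found in the camera images.
- steamer: egg steamer: round open steel pot with a black foot, outside diameter 176 mm, inside 166 mm, rim 118 mm above its underside, inner floor 6 mm above it; two black lugs at its +-y sides reach 117 mm from its axis, 93 mm up. Loose on the table, 1.2 kg. Origin: centre of its underside, z up.
- lid: loose steel lid, 184 mm across; black round knob on top (32 mm across, 30 to 50 mm above the origin, on a thinner neck); plate top 16 mm above the origin. Under it a lip ring, 156 mm across, 8 mm deep, sits with 5 mm play each side inside the rim. 0.2 to 0.34 kg. Origin: centre of the lip's lower edge, z up; at first 110 mm above the steamer's origin. On a surface it stands on the lip.
- lid_knob (a point): centre of the lid's knob, 40 mm above the lid's origin, z up
- egg_tray: egg tray on the steamer's floor, under the lid: aluminium disc 148 mm across, 4 mm thick, four cups (14 mm high) around a 10 mm stem; on the stem, as a T, a black bar 50 mm long (tray x), 12 mm wide (y), 88 to 104 mm above the origin, its top 8 mm below the rim. With eggs 0.32 to 0.48 kg, balanced about the stem. Origin: centre of its underside, z up.
- tray_grip (a point): centre of the tray's grip bar, 96 mm above the tray's origin; x along the bar, z up
- egg1: brown egg, 44 mm across, 57 mm tall, standing loose in a cup of the egg tray, 47 mm from the stem; its top is 61 mm above the tray's underside. Origin: its lower end.
- egg2: brown egg, 44 mm across, 57 mm tall, standing loose in a cup of the egg tray, 47 mm from the stem; its top is 61 mm above the tray's underside. Origin: its lower end.
- egg3: brown egg, 44 mm across, 57 mm tall, standing loose in a cup of the egg tray, 47 mm from the stem; its top is 61 mm above the tray's underside. Origin: its lower end.
- egg4: brown egg, 44 mm across, 57 mm tall, standing loose in a cup of the egg tray, 47 mm from the stem; its top is 61 mm above the tray's underside. Origin: its lower end.
- mat: round cork mat, 210 mm across, 6 mm thick, fixed to the table on the other side from the steamer. Origin: centre of its underside.
- salt_jar: bystander: glass jar with a dark cap, 48 mm across, 85 mm tall, between steamer and mat. Origin: centre of its underside.
- lemon: bystander: lemon, 62 mm across, 57 mm tall, between steamer and mat. Origin: its underside.
- whisk: bystander: whisk with a plastic handle, lying along y, 255 mm long, 45 mm tall, far side of the table. Origin: between handle and wires, at the table.
- bowl: bystander: white mixing bowl, 150 mm across, 75 mm tall, far right. Origin: centre of its underside.
- mug: bystander: mug, 80 mm across without its handle, 90 mm tall, far left. Origin: centre of its underside.
- sugar_pot: bystander: small white lidded sugar pot, 94 mm across, 90 mm tall, far left (it is not the steamer). Origin: centre of its underside.
- spoon: bystander: wooden spoon lying along x in front of the robot, under 30 mm tall. Origin: on its underside near its middle.
Not all that is in view belongs to the job. Leave any orange or red look-alike of the lid alone.

How it is judged:
By the outcome, as a careful person would: the job done as asked, in the order asked, and still so for the second after the job is handed in, while the arm keeps its last pose, push and grip.
It also fails if it takes over 64 s, if anything falls off the work surface, if the arm or the gripper's body presses on something with over 40 N, if the wrist force passes 120 N, or if a joint passes its speed limit or range.

## Working session

There is one attempt and no reset: what is moved stays moved. The work goes in short steps, each a Python script; the robot and the scene stay as the last script left them, time stands still between calls to the robot, and variables do not carry over. Pictures are saved under pics/ and viewed, and the job is handed in when it is done.

```bash
mkdir -p pics; ls; python3 - <<'E'
from bench import bot
import cv2
s=bot.get_state();print(s['t'],s['position'],s['eef_rot'],s['gripper_width'])
for n in ['scene','top']:
    p=bot.capture(n)
    cv2.imwrite(f'pics/{n}0.png',p['color'][:,:,::-1])
    print(n,p['mtx'].tolist(),p['k1'],p['view'].round(4).tolist())
    for q in ['lid_knob','lid','steamer','mat','salt_jar','lemon']:
        print(q,[([round(float(v),1) for v in d['position']],round(d['p'],2)) for d in bot.pinpoint(q,p)[:3]])
E
```

```text
pics
0.0 [0.17665407 0.54664025 0.23781906] [-3.14122968e+00  1.69093787e-03  1.25802158e+00] 0.08803735206352976
scene [[413.929952852585, 0.0, 316.78345660097324], [0.0, 413.929952852585, 195.2852720595456], [0.0, 0.0, 1.0]] 0.00042207687565226117 [[-0.8399, 0.5424, 0.0172, 0.4306], [0.2795, 0.4595, -0.843, -0.016], [-0.4652, -0.7033, -0.5376, 1.375], [0.0, 0.0, 0.0, 1.0]]
lid_knob [([289.1, 154.9], 0.83), ([346.6, 159.8], 0.81), ([289.6, 149.1], 0.55)]
lid [([348.4, 169.5], 0.86), ([290.7, 157.9], 0.59), ([285.1, 168.2], 0.58)]
steamer []
mat [([377.0, 278.9], 0.96)]
salt_jar [([307.8, 242.4], 0.71), ([380.4, 280.5], 0.33)]
lemon [([277.9, 254.0], 0.76)]
top [[447.7667878697404, 0.0, 317.3693536595221], [0.0, 447.7667878697404, 200.3168387382746], [0.0, 0.0, 1.0]] -0.04778295310886033 [[-0.0237, -0.9994, -0.0242, -0.0127], [-0.9916, 0.0265, -0.1266, 0.5066], [0.1272, 0.021, -0.9917, 1.3053], [0.0, 0.0, 0.0, 1.0]]
lid_knob [([474.8, 252.8], 0.66), ([394.4, 205.9], 0.65)]
lid [([405.1, 306.5], 0.85), ([392.9, 209.4], 0.84), ([470.4, 257.2], 0.75)]
steamer []
mat [([243.3, 215.8], 0.57)]
salt_jar [([315.2, 191.3], 0.54)]
lemon [([307.8, 160.0], 0.66), ([312.0, 191.8], 0.39)]
```

View pics/scene0.png

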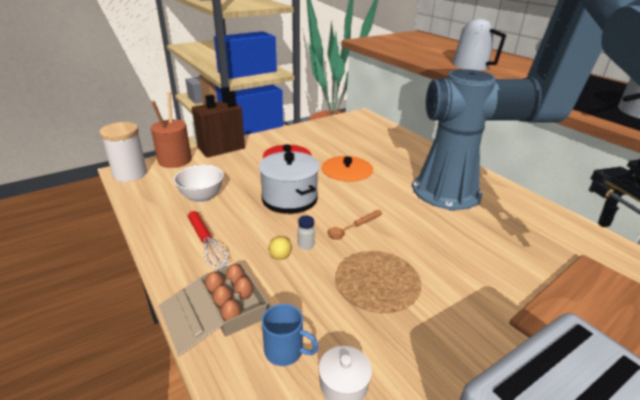

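View pics/top0.png

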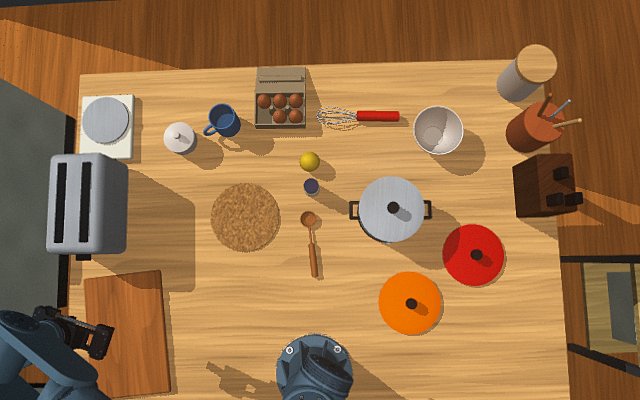

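The steel lid's knob is at (289,155) in scene and (393,207) in top. The mat is at (377,280) in scene and (245,216) in top. The red and orange lids are look-alikes.

```bash
cat > h.py <<'E'
from bench import bot
import cv2, numpy as np
from scipy.optimize import least_squares
def proj(p,X):
    X=np.atleast_2d(X); c=X@p['view'][:3,:3].T+p['view'][:3,3]
    s=c[:,:2]/c[:,2:]; s=s*(1+p['k1']*(s**2).sum(1,keepdims=True))
    return s@p['mtx'][:2,:2].T+p['mtx'][:2,2]
def onz(p,uv,z,x0=(0.5,0)):
    r=least_squares(lambda q:proj(p,[q[0],q[1],z])[0]-uv,x0); return r.x
def tri(ps,uvs,x0=(0.5,0,0.1)):
    r=least_squares(lambda q:np.concatenate([proj(p,q)[0]-u for p,u in zip(ps,uvs)]),x0); return r.x,np.abs(r.fun).max()
def save(p,n,crop=None,s=1):
    im=p['color'][:,:,::-1]
    if crop: a,b,c,d=crop; im=im[b:d,a:c]
    if s!=1: im=cv2.resize(im,None,fx=s,fy=s,interpolation=cv2.INTER_CUBIC)
    cv2.imwrite(f'pics/{n}.png',im)
def draw(p,paths):
    p['color']=p['color'].copy()
    for X,col in paths:
        u=proj(p,X); cv2.polylines(p['color'],[np.round(u*16).astype(np.int32)],False,col,1,cv2.LINE_AA,4)
def circ(x,y,z,r):
    a=np.linspace(0,2*np.pi,60); return np.c_[x+r*np.cos(a),y+r*np.sin(a),0*a+z]
E
python3 - <<'E'
from h import *
S=bot.capture('scene');T=bot.capture('top')
def best(q,p,uv):
    d=[np.array(d['position']) for d in bot.pinpoint(q,p)]
    d=[x for x in d if np.hypot(*(x-uv))<12]; return d[0] if d else None
for q,a,b in [('lid_knob',(289,155),(393,207)),('mat',(377,280),(245,216)),('lid',(290,168),(393,209)),('salt_jar',(306,245),(313,190)),('lemon',(279,252),(310,162))]:
    u,v=best(q,S,a),best(q,T,b)
    print(q,u,v, tri([S,T],[u,v]) if u is not None and v is not None else '')
# mat/lid contours in top
hsv=cv2.cvtColor(T['color'],cv2.COLOR_RGB2HSV)
print(hsv[216,245],hsv[180,180],hsv[220,400],hsv[190,380])
# steel: low saturation
m=((hsv[...,1]<60)&(hsv[...,2]>110)).astype(np.uint8)
n,l,st,c=cv2.connectedComponentsWithStats(m)
for i in range(1,n):
    if st[i,4]>1000: print(st[i],c[i])
x,y=onz(T,(393,207),.158); print('knob z',x,y)
print('mat', onz(T,(245,216.5),.006))
save(T,'top1',(190,140,450,270),3)
E
```

```text
lid_knob [288.3 145.9] [393.8 206.1] (array([ 0.46665377, -0.23018675,  0.18295272]), np.float64(0.3421680399998195))
mat [378.8 277.5] [245.4 214.9] (array([0.46577803, 0.19984156, 0.00559518]), np.float64(1.681948893924016))
lid [284.6 166.5] [394.9 207. ] (array([ 0.47263309, -0.24453122,  0.10879684]), np.float64(0.4955824715743802))
salt_jar [305.6 244.3] [309.5 188.3] (array([ 0.54747425, -0.0018061 ,  0.00434611]), np.float64(0.04840962687620731))
lemon [277.2 256.2] [310.3 162.3] (array([ 0.6311821 , -0.00640134, -0.00321494]), np.float64(0.3719191151397183))
[ 16 157 184] [ 17 143 207] [ 96   7 185] [150   1 175]
[  46   95   88  158 6644] [ 89.23013245 166.82841662]
[ 413  106   51   49 1465] [439.67508532 132.75836177]
[ 359  176   66   68 3304] [391.21307506 208.83595642]
knob z 0.46634841703078606 -0.2312048481301797
mat [0.46561001 0.19673779]
```

View pics/top1.png

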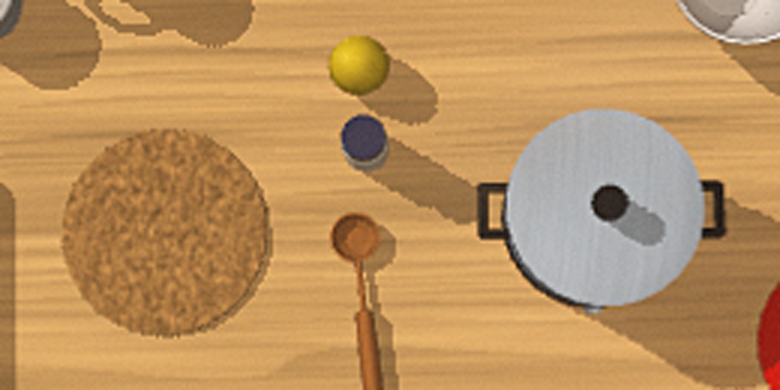

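```bash
python3 - <<'E'
from h import *
T=bot.capture('top'); S=bot.capture('scene')
lx,ly=.462,-.231; mx,my=.4645,.197
for P in (T,S):
    draw(P,[(circ(lx,ly,.126,.092),(255,0,0)),(circ(lx,ly,.160,.016),(0,255,0)),(circ(mx,my,.006,.105),(0,0,255)),(circ(lx,ly,.0,.088),(255,255,0))])
save(T,'top2',(190,140,450,270),3); save(S,'sc2',(220,120,440,330),3)
E
```

```text
(no output)
```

View pics/top2.png

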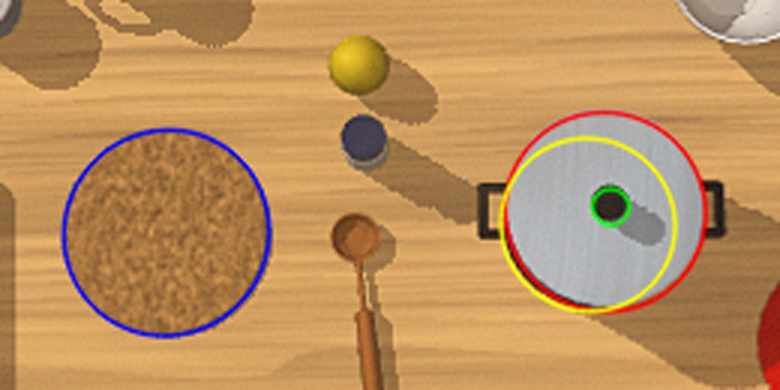

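View pics/sc2.png

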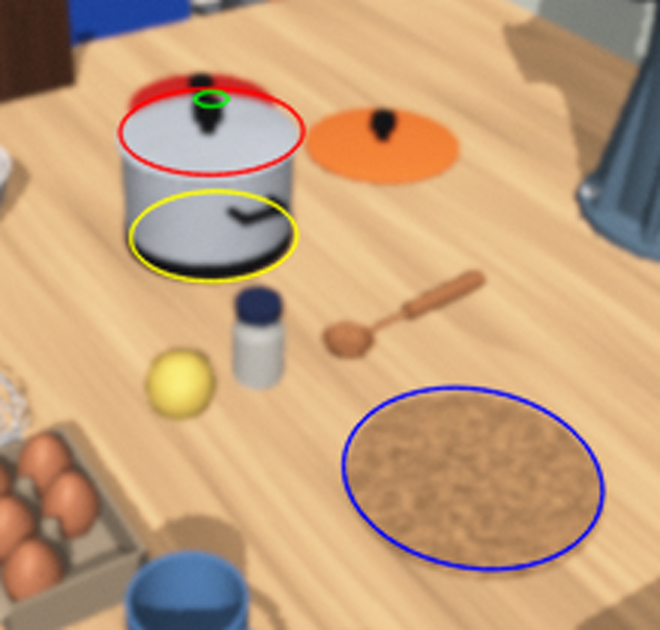

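```bash
python3 - <<'E'
from h import *
lx,ly=.4645,-.230
for yaw in (0,1.57,-1.57,3.14): 
    print(yaw,bot.ik([lx,ly,.26],[np.pi,0,yaw]),bot.ik([.4645,.197,.06],[np.pi,0,yaw]))
bot.goto([lx,ly,.30],[np.pi,0,1.57])
s=bot.get_state();print(s['t'],s['position'],s['eef_rot'],s['joint_positions'],s['contact_force'])
W=bot.capture('wrist');S=bot.capture('scene');T=bot.capture('top')
print(bot.pinpoint('lid_knob',W)[:2])
draw(W,[(circ(lx,ly,.126,.092),(255,0,0)),(circ(lx,ly,.160,.016),(0,255,0))])
save(W,'w3');save(S,'s3')
E
```

```text
0 [-6.89039164e-01  3.46935553e-02  1.72351360e+00 -4.44089210e-16
  1.38338550e+00 -6.89039164e-01] [ 1.65467222e-01  2.70814232e-01  1.90819920e+00 -4.44089210e-16
  9.62579222e-01  1.65467222e-01]
1.57 [-0.68903916  0.03469356  1.7235136   0.          1.3833855  -2.25903916] [ 1.65467222e-01  2.70814232e-01  1.90819920e+00 -4.44089210e-16
  9.62579222e-01 -1.40453278e+00]
-1.57 [-6.89039164e-01  3.46935553e-02  1.72351360e+00 -4.44089210e-16
  1.38338550e+00  8.80960836e-01] [ 1.65467222e-01  2.70814232e-01  1.90819920e+00 -4.44089210e-16
  9.62579222e-01  1.73546722e+00]
3.14 [-0.68903916  0.03469356  1.7235136   0.          1.3833855   2.45414614] [ 0.16546722  0.27081423  1.9081992   0.          0.96257922 -2.97453278]
4.3167 [ 0.46476406 -0.2293867   0.29993399] [-3.14158733e+00 -2.07002506e-04  1.57094218e+00] [-6.87865043e-01  5.46015163e-03  1.67278989e+00  1.57435107e-04
  1.46347817e+00 -2.25882410e+00] [ 0.12496865 -0.05136018  0.55218183]
[{'position': [116.9, 63.9], 'p': 0.83}, {'position': [616.8, 164.7], 'p': 0.62}]
```

View pics/w3.png

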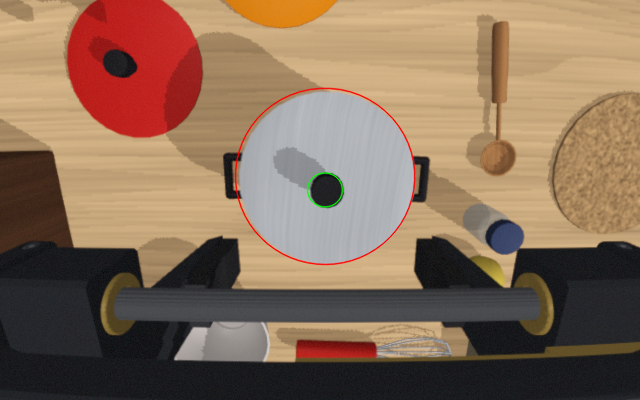

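The outlines in the wrist view match the lid and its knob at (326,190). Next I grasp it.

```bash
python3 - <<'E'
from h import *
lx,ly=.4645,-.230
r=bot.move_straight([lx,ly,.134],max_speed=.12,max_force=8);print(r)
bot.set_gripper(0.0)
s=bot.get_state();print(s['t'],s['position'],s['gripper_width'],s['contact_force'])
bot.move_straight([lx,ly,.16],max_speed=.06)
s=bot.get_state();print(s['t'],s['position'],s['gripper_width'],s['contact_force'],s['moment'])
W=bot.capture('wrist');S=bot.capture('scene');T=bot.capture('top');
save(S,'s4',(220,60,460,260),3);save(W,'w4')
E
```

```text
False
6.95 [ 0.46450026 -0.22994207  0.13396617] 0.031071739657464865 [-0.89471008  0.42679854  0.64047283]
7.5333 [ 0.4645975  -0.23004381  0.16030512] 0.030980923773157008 [ 0.39190941 -0.03637701 -2.62263608] [ 0.04953048  0.02262707 -0.00681105]
```

View pics/s4.png

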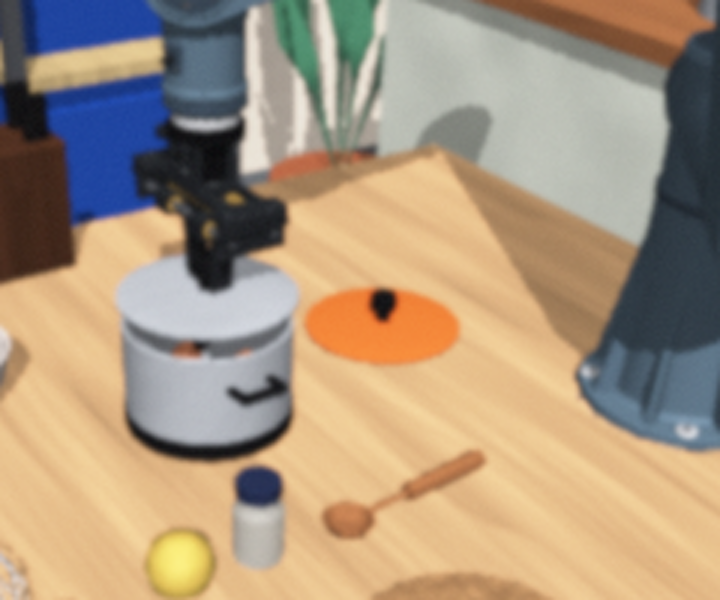

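View pics/w4.png

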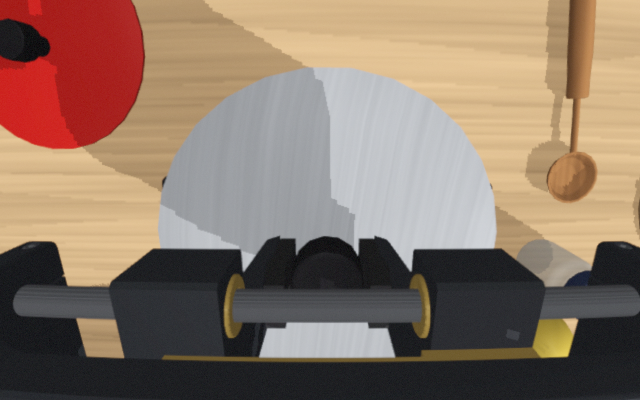

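The lid is held level, so I carry it to the mat.

```bash
python3 - <<'E'
from h import *
lx,ly=.4645,-.230; mx,my=.4645,.197
bot.move_straight([lx,ly,.24],max_speed=.1)
bot.move_straight([mx,my,.24],max_speed=.13)
bot.move_straight([mx,my,.06],max_speed=.08)
s=bot.get_state();print(s['t'],s['position'],s['gripper_width'],s['contact_force'])
S=bot.capture('scene');T=bot.capture('top')
r=bot.move_straight([mx,my,.026],max_speed=.03,max_force=4)
s=bot.get_state();print(r,s['t'],s['position'],s['gripper_width'],s['contact_force'])
S=bot.capture('scene');W=bot.capture('wrist')
draw(S,[(circ(mx,my,.022,.092),(255,0,0)),(circ(mx,my,.006,.105),(0,0,255))])
save(S,'s5',(280,180,480,340),3.5);save(W,'w5')
E
```

```text
14.4667 [0.46476541 0.1970394  0.06033296] 0.030664024148682356 [-0.12318574  0.05742894 -1.9666908 ]
True 15.4833 [0.46418731 0.19690868 0.02987905] 0.03086478918597678 [-0.87943357  0.35235488  3.77623063]
```

View pics/s5.png

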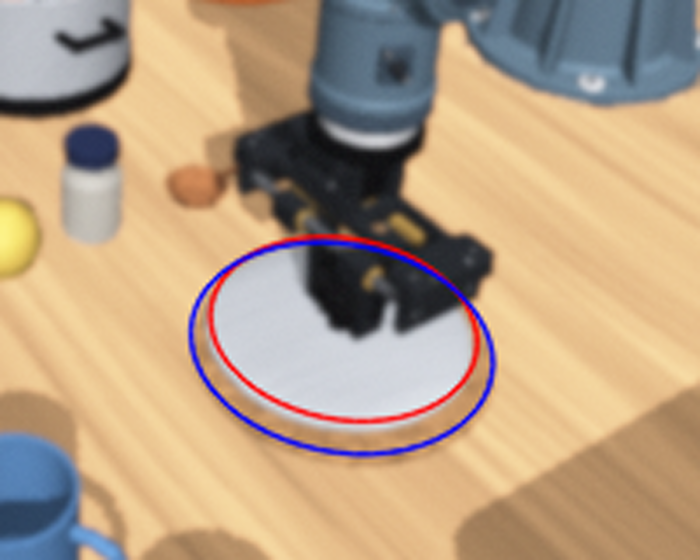

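It touched down at the expected height, centred to within 2 mm. Next: release it and look into the steamer.

```bash
python3 - <<'E'
from h import *
lx,ly=.4645,-.230; mx,my=.4645,.197
bot.set_gripper(.06)
bot.move_straight([mx,my,.16],max_speed=.1)
T=bot.capture('top')
bot.move_straight([mx,my,.30],max_speed=.15)
bot.goto([lx,ly,.30],[np.pi,0,1.57])
s=bot.get_state();print(s['t'],s['position'],s['contact_force'])
W=bot.capture('wrist');S=bot.capture('scene');T=bot.capture('top')
print([ (q,[(d['position'],round(d['p'],2)) for d in bot.pinpoint(q,W)[:4]]) for q in('tray_grip','egg_tray','egg1')])
print([(d['position'],round(d['p'],2)) for d in bot.search_frame('tray_grip',W)[:4]])
save(W,'w6');save(W,'w6z',(200,60,460,280),3)
draw(S,[(circ(mx,my,.022,.092),(255,0,0)),(circ(mx,my,.006,.105),(0,0,255))])
save(S,'s6',(220,100,460,330),2.5)
E
```

```text
20.3417 [ 0.46478474 -0.22911862  0.29992669] [ 0.30737521  0.71262161 -0.02043059]
[('tray_grip', [([325.3, 182.7], 0.82), ([375.6, 343.2], 0.18)]), ('egg_tray', [([327.5, 165.6], 0.63), ([494.4, 105.5], 0.45), ([475.3, 217.6], 0.43)]), ('egg1', [([292.2, 168.1], 0.87), ([321.3, 200.1], 0.82), ([355.9, 168.9], 0.67), ([327.3, 135.1], 0.62)])]
[([322.8, 176.2], 0.79)]
```

View pics/w6z.png

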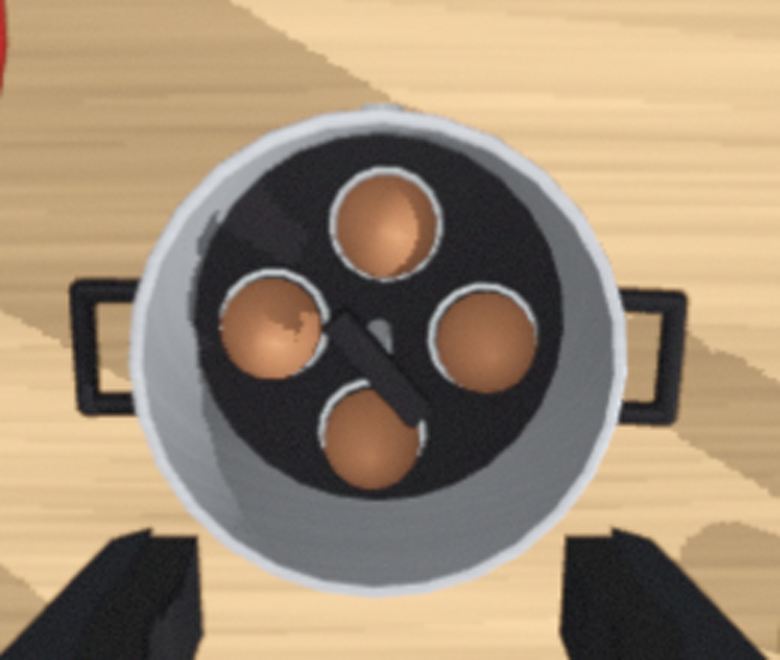

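View pics/s6.png

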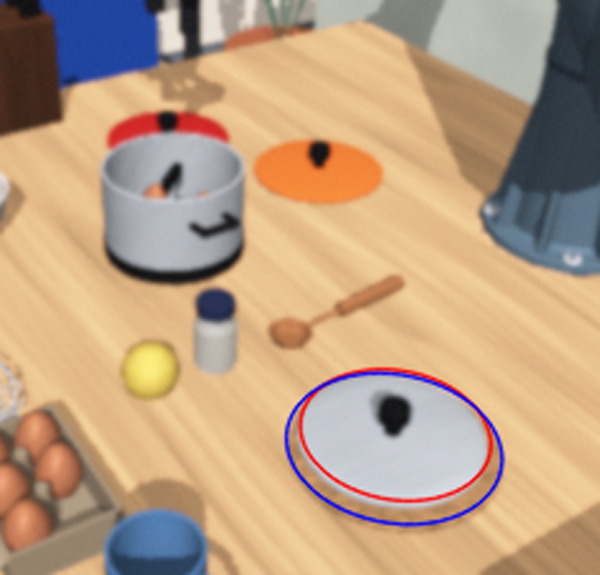

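The lid lies flat in the middle of the mat. The tray bar runs diagonally from about (313,165) to (340,199) in the wrist view. I fit its pose and check it with an overlay.

```bash
python3 - <<'E'
from h import *
W=bot.capture('wrist')
a=onz(W,(200+338/3,60+315/3),.110); b=onz(W,(200+417/3,60+415/3),.110)
c=(a+b)/2; d=b-a; print(a,b,c,np.hypot(*d),np.arctan2(d[1],d[0]))
print('pin',onz(W,(325.3,182.7),.102))
g=W['color'][120:220,300:360].astype(int); 
th=np.arctan2(d[1],d[0]); u=np.array([np.cos(th),np.sin(th)]);v=np.array([-u[1],u[0]])
def rect(z): return np.array([[*(c+sx*.025*u+sy*.006*v),z] for sx,sy in((1,1),(1,-1),(-1,-1),(-1,1),(1,1))])
draw(W,[(rect(.110),(0,255,0)),(circ(.463,-.230,.118,.088),(255,0,0)),(circ(*c,.01,.074),(255,255,0))])
im=W['color'][60:280,200:460,::-1]; im=cv2.resize(W['color'][60:280,200:460,::-1],None,fx=3,fy=3); cv2.imwrite('pics/w7.png',im)
E
```

```text
[ 0.44926445 -0.24294026] [ 0.48585475 -0.21463706] [ 0.4675596  -0.22878866] 0.046259283184106686 0.6583825605281439
pin [ 0.47013481 -0.22958593]
```

View pics/w7.png

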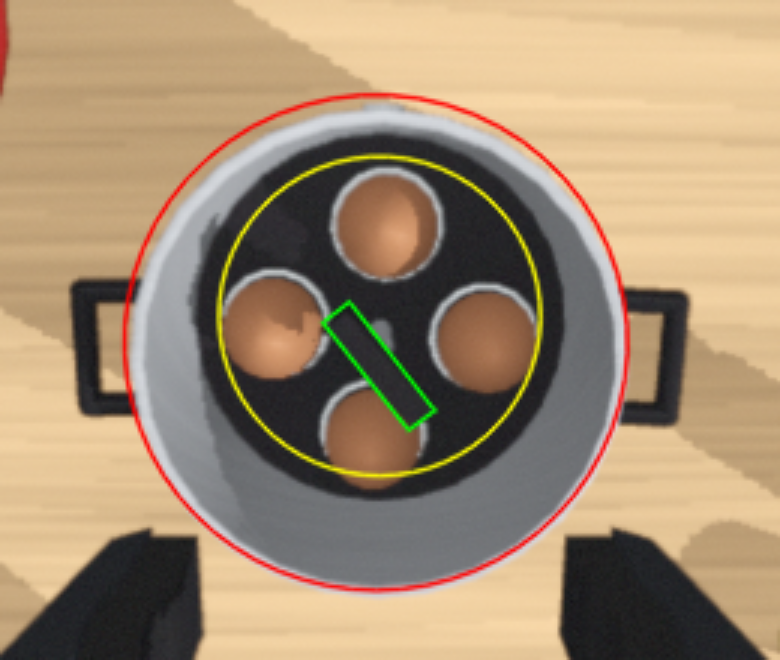

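```bash
python3 - <<'E'
from h import *
bot.goto([.4675,-.229,.26],[np.pi,0,.6584-np.pi/2])
s=bot.get_state();print(s['t'],s['position'],s['eef_rot'],s['joint_positions'])
W=bot.capture('wrist');T=bot.capture('top')
print([(d['position'],round(d['p'],2)) for d in bot.pinpoint('tray_grip',W)[:4]])
save(W,'w8'); 
c=np.array([.4676,-.2288]);th=.6584;u=np.array([np.cos(th),np.sin(th)]);v=np.array([-u[1],u[0]])
def rect(z): return np.array([[*(c+sx*.025*u+sy*.006*v),z] for sx,sy in((1,1),(1,-1),(-1,-1),(-1,1),(1,1))])
print(proj(W,[[*c,.110],[*c,.102]]))
draw(W,[(rect(.110),(0,255,0)),(circ(.4665,-.2285,.118,.088),(255,0,0))])
save(W,'w9')
E
```

```text
22.875 [ 0.46750985 -0.22903833  0.26003771] [-3.14157582e+00 -6.93342473e-05 -9.11952500e-01] [-6.83798896e-01  3.98748406e-02  1.71808242e+00  7.31560659e-07
  1.38356405e+00  2.28153467e-01]
[([327.9, 186.7], 0.93)]
[[327.54760979 189.10147418]
 [327.53785208 187.24936476]]
```

View pics/w8.png

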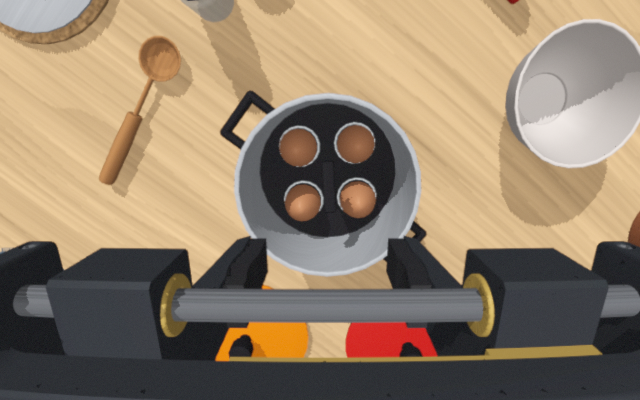

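View pics/w9.png

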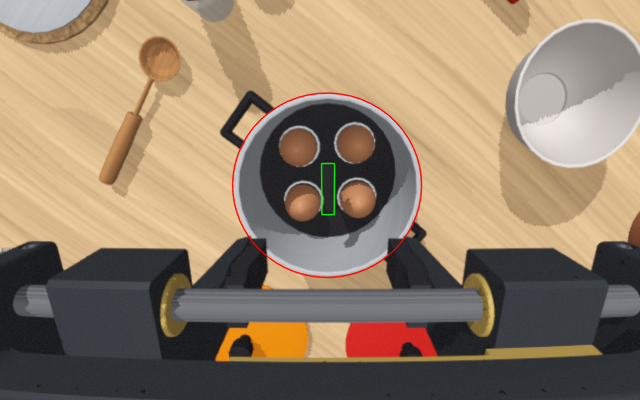

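```bash
python3 - <<'E'
import cv2
for n in('w8','w9'):
    im=cv2.imread(f'pics/{n}.png')[130:240,260:400]; 
    if n=='w8': im=cv2.convertScaleAbs(im,alpha=2.5,beta=0)
    cv2.imwrite(f'pics/{n}z.png',cv2.resize(im,None,fx=5,fy=5,interpolation=cv2.INTER_CUBIC))
E
```

```text
(no output)
```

View pics/w8z.png

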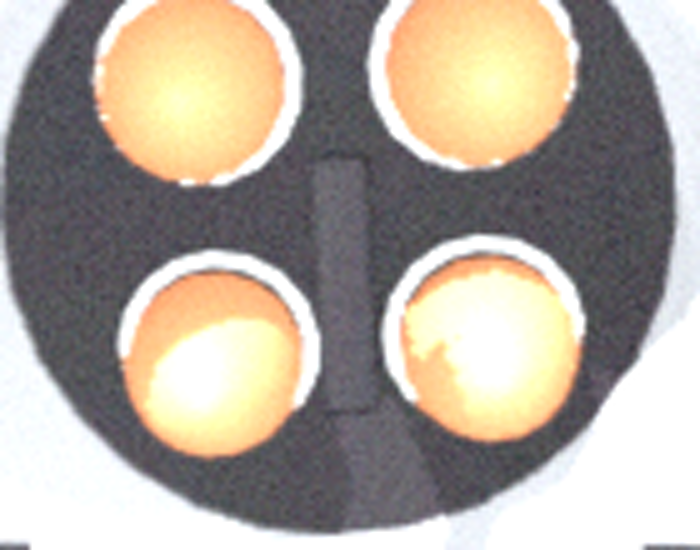

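View pics/w9z.png

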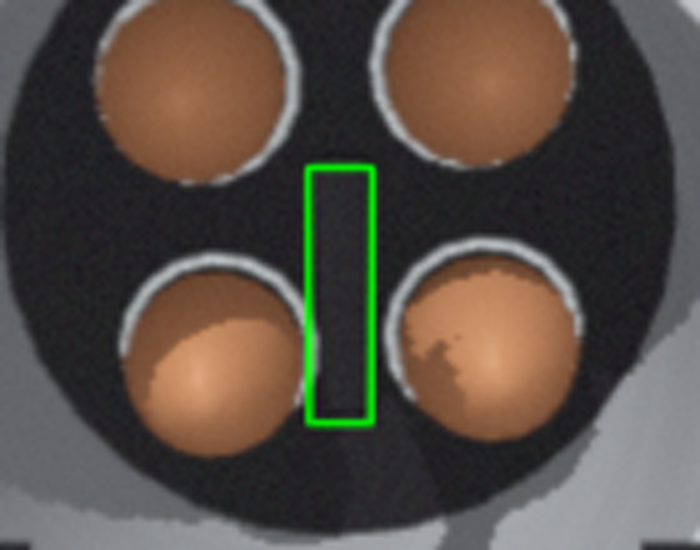

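```bash
python3 - <<'E'
from h import *
W=bot.capture('wrist')
f=lambda x,y:onz(W,(260+x/5,130+y/5),.110)
a=f(339,158);b=f(354,408);c=(a+b)/2;d=b-a
print(a,b,c,np.hypot(*d),np.arctan2(d[1],d[0]))
E
```

```text
[ 0.488547   -0.21285662] [ 0.45180278 -0.24501799] [ 0.47017489 -0.2289373 ] 0.048831257963331376 -2.4226058243268564
```

```bash
python3 - <<'E'
from h import *
c=[.469,-.229]; R=[np.pi,0,.708-np.pi/2]
bot.set_gripper(.04)
bot.move_straight([*c,.15],R,max_speed=.1)
r=bot.move_straight([*c,.083],max_speed=.06,max_force=6)
s=bot.get_state();print(r,s['t'],s['position'],s['gripper_width'],s['contact_force'])
bot.set_gripper(0)
s=bot.get_state();print(s['t'],s['position'],s['eef_rot'],s['gripper_width'],s['contact_force'],s['moment'])
W=bot.capture('wrist');save(W,'w10')
E
```

```text
False 26.075 [ 0.4693037  -0.22922589  0.08344021] 0.040197113669513396 [-0.6897667  -0.45900946  0.58148532]
26.6167 [ 0.46917904 -0.22914415  0.08316933] [-3.14154110e+00 -5.16480060e-04 -8.62709332e-01] 0.011691179000993403 [ 0.92125091 -0.73704569  0.61913873] [-0.09357688  0.08378654  0.11097967]
```

View pics/w10.png

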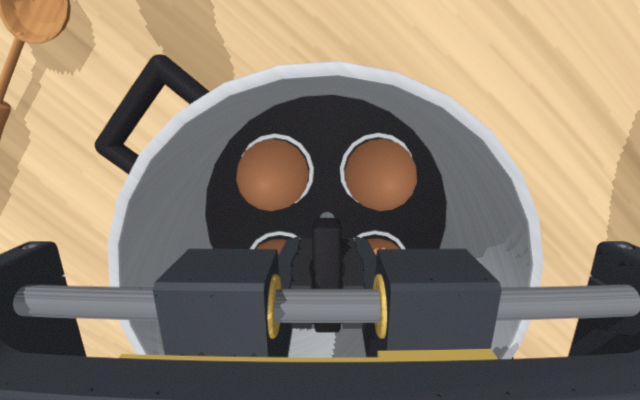

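The bar is gripped at a width of 11.7 mm. I lift slowly, checking early.

```bash
python3 - <<'E'
from h import *
c=[.469,-.229]
bot.move_straight([*c,.103],max_speed=.03)
s=bot.get_state();print(s['t'],s['position'],s['gripper_width'],s['contact_force'],s['moment'])
bot.move_straight([*c,.245],max_speed=.04)
s=bot.get_state();print(s['t'],s['position'],s['eef_rot'],s['gripper_width'],s['contact_force'],s['moment'])
W=bot.capture('wrist');save(W,'w11')
S=bot.capture('scene');T=bot.capture('top')
draw(S,[(circ(*c,.168,.074),(255,0,0)),(circ(.4675,-.2287,.118,.088),(0,0,255))])
save(S,'s11',(220,30,460,330),2); save(T,'t11',(180,60,540,360),2)
E
```

```text
27.4833 [ 0.46888643 -0.22894453  0.10292357] 0.011702721910921502 [-0.20353207  0.57703576 -4.5151608 ] [-0.06205604  0.12207726  0.01322357]
31.1833 [ 0.46894542 -0.22896696  0.24490647] [ 3.14154096e+00  1.91563911e-04 -8.62791889e-01] 0.01140072714460585 [ 0.58127876  0.32039092 -3.4480798 ] [-0.04387624  0.11376661 -0.00720095]
```

View pics/s11.png

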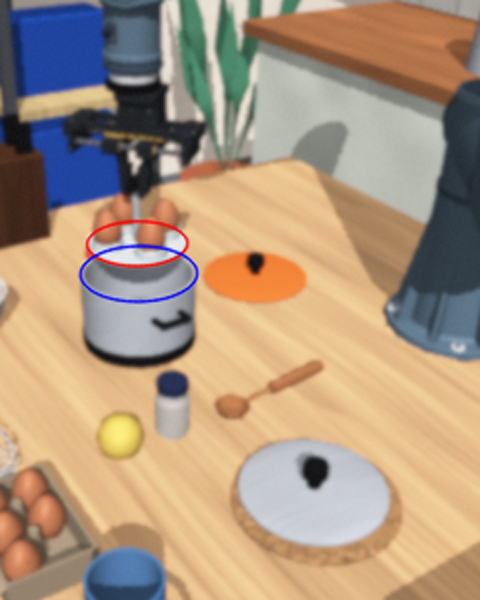

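View pics/w11.png

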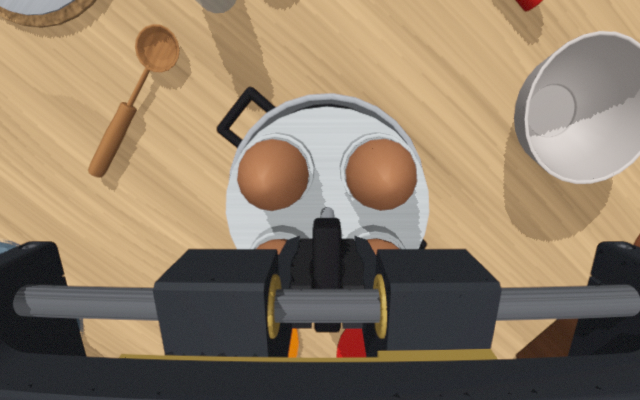

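View pics/t11.png

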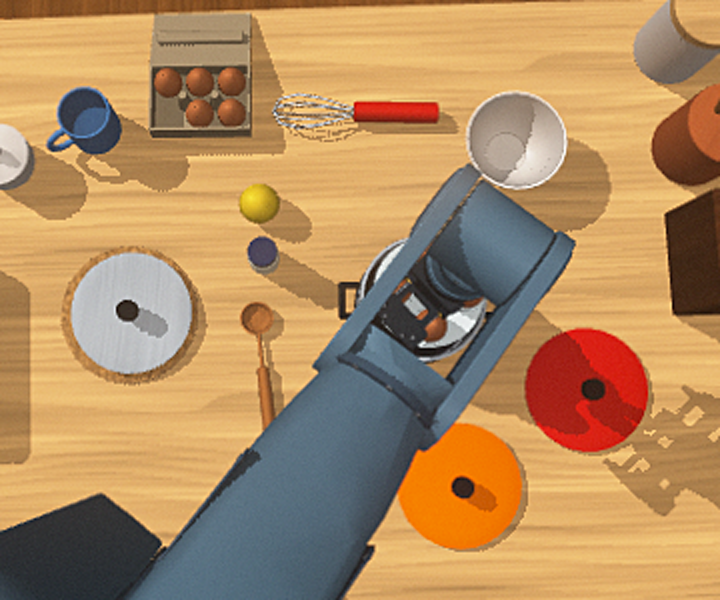

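All four eggs are up and the tray matches the red outline predicted for 5 cm above the rim. I check for slip or tilt over time, then hand in.

```bash
python3 - <<'E'
from h import *
bot.pause(1)
s=bot.get_state();print(s['t'],s['position'],s['gripper_width'],np.abs(s['joint_vel']).max(),s['contact_force'])
S=bot.capture('scene');save(S,'s12',(240,30,340,230),3); W=bot.capture('wrist')
a=cv2.imread('pics/w11.png').astype(int)[:240,:,::-1];print(np.abs(W['color'][:240]-a).mean())
E
```

```text
32.3333 [ 0.46899614 -0.22900279  0.24499769] 0.011443233032277917 0.0016920579333207669 [ 0.20877904 -0.23463245 -3.6747734 ]
1.00330078125
```

View pics/s12.png

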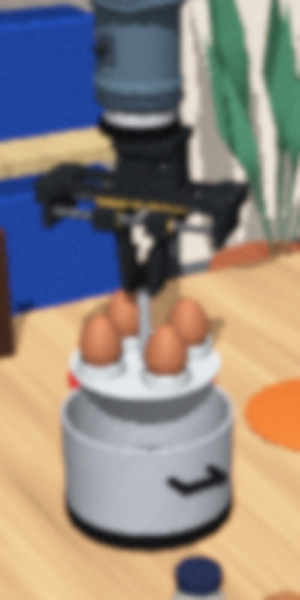

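```bash
python3 - <<'E'
from h import *
S=bot.capture('scene'); c=[.469,-.229]
draw(S,[(circ(*c,.172,.074),(255,0,0)),(circ(.4675,-.2287,.118,.088),(0,0,255))])
save(S,'s13',(250,120,330,220),7.5)
E
```

```text
(no output)
```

View pics/s13.png

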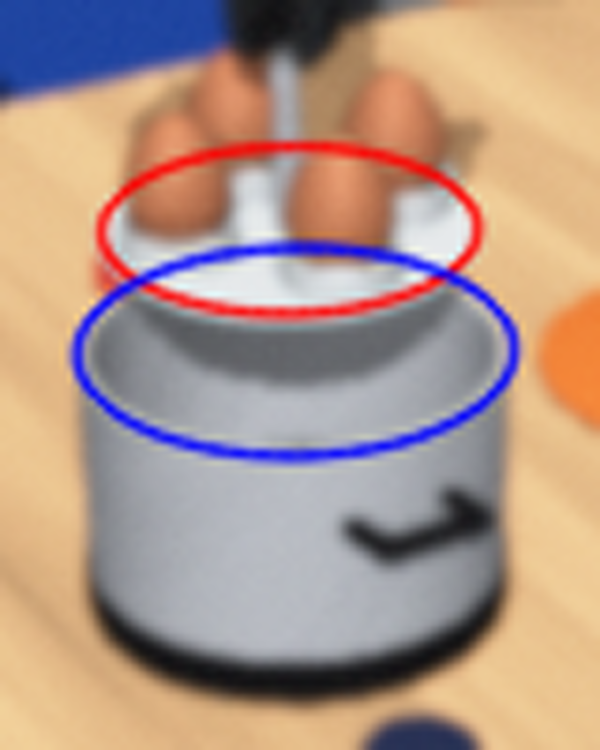

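```bash
python3 -c "
from bench import bot
bot.sign_off();print(bot.get_state()['t'])"
```

```text
the job is handed in; nothing more can be done
the job is handed in; nothing more can be done
```

I set the knobbed lid down flat in the middle of the cork mat and let go of it. The arm then gripped the egg tray by its bar and lifted it over the steamer with all four eggs. I handed the job in while it was still holding the tray there.

- **Lid:** it touched down at the expected height, and the picture overlay put it within about 2 mm of the mat's centre.
- **Tray:** the underside is about 50 mm above the steamer's rim. It looked level, and after a 1 s wait there was no slip: grip width was 11.4 mm and the view was unchanged.
- **Time and forces:** the clock read about 32 s at the last check. The forces I read stayed below 5 N.
- **Surroundings:** in the final pictures the other things and the look-alike lids appeared untouched.

**Small disagreements:** two views of the tray bar differed by 2.6 mm and 0.06 rad, so I used a value in between. In the last overlay the rim and tray outlines both sat about 1 px off, probably the camera calibration.

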